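# Put the painted trees and paint jars up in rows on the drying shelf

## Task

Tidy up after painting: stand the three wooden trees upright in the back lane of the drying shelf, side by side in order of height with the tallest on the left (as seen from the robot) and the shortest on the right, and move the paint jar that was put in the trees' lane to the front lane, so that all three jars stand there upright, side by side in one row. In each row leave no gap wider than about a finger (20 mm) between neighbours; knock nothing over and leave the other things on the bench where they are.

Things in the scene. Friction and masses are not known exactly. Their poses are not given: they have to be found in the camera images.
- shelf: fixed low wooden shelf, 172 deep (x) by 274 mm wide (y), board top 50 mm above the bench. Origin: on the bench under its centre; +x to its back (away from the robot), +y to its left end seen from the robot. Two lanes along y, each 70 by 250 mm inside, parted by a strip 8 wide, 8 high at x = 0. Front lip 8 mm thick, 8 high; back rail and end cheeks 12 thick, 18 mm high above the board
- back_lane (a point): centre of the back lane (39 mm behind the shelf's middle), on the board's upper surface; axes as the shelf's
- front_lane (a point): centre of the front lane (39 mm before the shelf's middle), on the board's upper surface; axes as the shelf's
- tree_large: turned solid wooden tree standing upright: stepped green cone on a round base 52 mm across, 140 mm tall overall (the tallest tree); its topmost 32 mm are an upright plain wooden cylinder 24 mm across, the place to grip it. Origin: centre of the underside; z up its axis.
- tree_medium: turned solid wooden tree standing upright: stepped green cone on a round base 48 mm across, 118 mm tall overall (the middle one); its topmost 32 mm are an upright plain wooden cylinder 24 mm across, the place to grip it. Origin: centre of the underside; z up its axis.
- tree_small: turned solid wooden tree standing upright: stepped green cone on a round base 44 mm across, 96 mm tall overall (the shortest); its topmost 32 mm are an upright plain wooden cylinder 24 mm across, the place to grip it. Origin: centre of the underside; z up its axis.
- jar_a: closed round paint jar, dark green glass with black cap, standing upright: 80 mm tall, body 46 mm across up to 52 mm height, cap 38 mm across above that. The three jars are identical. Origin: centre of the underside; z up its axis. It starts in the front lane, left of jar_c, with room for one jar between.
- jar_b: closed round paint jar, dark green glass with black cap, standing upright: 80 mm tall, body 46 mm across up to 52 mm height, cap 38 mm across above that. The three jars are identical. Origin: centre of the underside; z up its axis. It starts on the shelf, wrongly in the back lane.
- jar_c: closed round paint jar, dark green glass with black cap, standing upright: 80 mm tall, body 46 mm across up to 52 mm height, cap 38 mm across above that. The three jars are identical. Origin: centre of the underside; z up its axis. It starts on the shelf, in the front lane, right of jar_a, with room for one jar between.
- glue: bystander: white glue bottle, 42 mm across, 150 mm tall, upright on the bench; origin at the centre of its underside
- cup: bystander: white cup, 60 mm across at the rim, 85 mm tall; origin at the centre of its underside
- tape: bystander: roll of paper tape lying flat, 60 mm across, 24 mm tall; origin at the centre of its underside
- spray: bystander: bare metal spray can with a cap, 48 mm across, 165 mm tall; origin at the centre of its underside
- phone: bystander: black phone lying flat beyond the work, 150 x 72 x 8 mm (x, y, z); origin at the centre of its underside
- brush: bystander: paint brush lying flat beyond the work along its x axis, about 0.2 m long
- carton: bystander: closed black paint-set box at the left of the bench, 100 x 150 x 45 mm (x, y, z); origin at the centre of its underside

How it is judged:
By the outcome, as a careful person would: the job done as asked, in the order asked, and still so for the second after the job is handed in, with the robot touching nothing.
It also fails if it takes over 72 s, if anything falls off the work surface, if the arm or the gripper's body presses on something with over 40 N, if the wrist force passes 120 N, or if a joint passes its speed limit or range.

## Robot

A 7-joint arm with a two-finger parallel gripper is mounted at the origin on the work surface. World frame = base frame: x ahead of the robot, y to its left, z up, the work surface at z = 0. Lengths are in mm, angles in rad, forces in N, time in s.
With the tool pointing down it reaches from about 400 to 875 mm from the base axis. Payload 4.4 kg.
Tool frame: the origin (TCP) lies midway between the tips of the shut fingers; the grasp point (between the pads) lies 19 mm behind it; z points along the fingers, y is the line along which they close (so a half turn about z gives the same grasp; the last joint's range is limited). The gripper opens to 85 mm and grips with 20 to 120 N. Pads are 22 mm wide; open, the fingers measure 114 mm over their backs; the gripper's body (76 mm by 85 mm) begins 54 mm behind the grasp point. The pads swing forward as they close: fully open they stand 13 mm farther back than shut.
Start: joints at [1.226, 0.628, 0.038, 1.517, -0.027, 0.996, -0.02], TCP at [178.909, -624.907, 231.313] pointing down, gripper open.
Joint ranges: [-3.06, 3.06], [-0.37, 2.12], [-1.25, 1.32], [0.18, 2.47], [-1.1, 4.24], [0.23, 1.98], [-2.94, 2.94]. Speed limits (rad/s): [2.57, 2.57, 3.14, 3.14, 3.14, 3.14, 3.14].

## Interface

Orientations are given as [roll, pitch, yaw] about the fixed x, y, z axes, in that order (R = Rz(yaw) Ry(pitch) Rx(roll)).
In Python, from cell import ctrl gives the robot as it stands.
- The arm moves only by the shell command python3 -m crank 'ROWS' [OPENING]. ROWS is JSON, a list that holds one entry, the list of rows, each a list of 4 numbers: the shift along the tool's x, y, z normalised to -1 to 1, where 1 is 2.5 cm, then the turn about the tool's z normalised to -1 to 1, where 1 is 0.08 rad. In form: [[[dx, dy, dz, turn], ...]]. A call has 1 to 12 rows; each row shifts and turns the commanded pose from where the row before left it, along the tool's axes as they then stand; what a row does not reach is not made up. A row lasts 1/12 s, in which the tool goes at most 41.7 mm and 7.16 degrees, less where a joint would pass 70% of its speed; a pose out of reach is approached as far as the arm can. A call with a number of a shift or a turn outside -1 to 1 is refused whole. A call with a gripper value outside its range is refused whole. OPENING is the closure, from -1 (fully open) to 1 (shut), set as the call begins (- or left out, the last holds). The fingers move at their own pace and stop on an object; the grip force is fixed at half the most. Time passes only in rows, so rows that do not move let the fingers close. It gives the time, the measured TCP pose, the force, the opening and the grip force at its end, in the units of the state.
- ctrl.read_state(): the state, without advancing time (a new reading comes with each control period).
- ctrl.get_image(name): name is "scene" or "top" or "wrist"; returns a dict with "img" (420x560x3 uint8, red, green, blue), "intrinsics" (3x3 intrinsics, pixels), "extrinsics" (4x4, takes a point from camera to world coordinates). Camera axes: x right, y up, looking along -z (the intrinsics and any distortion apply to the point x, -y, -z); pixel columns grow to the right and rows downward; lengths in mm; the calibration is good to about 2 mm. A picture is of the moment at which its call begins. There is no depth.
- ctrl.finish_job(): hands the job in; it is judged then, once.
Trained networks look in the newest picture that a camera, given by its name, has taken for a name from the list of things; names that differ only in an ending like _2 or _b are one class to them, and where a whole thing is asked for, a point or a joint stands for the part that bears it (a point fixed in the world has none). Each returns a list of dicts, best first, with "confidence" (0 to 1); they miss things now and then, are a little off and sometimes report something else, mostly with a low value. They report only what shows in the picture. A call takes as long as a camera call.
- ctrl.find_in(camera, target): "position" ([row, column] in pixels, amid what is visible of it).
- ctrl.trace(camera, target): "mask" (420x560 bool, what is visible of it) and "position" ([row, column] in pixels, amid what is visible of it).
- ctrl.place_of(camera, target): "position" ([row, column] in pixels: a listed point, or the origin of a listed thing).
The state is a dict: "clock": time; "qpos": joint angles; "qd": joint speeds; "tau": joint torques, N m; "eef_pos": TCP position; "tool_rot": TCP orientation; "force": force on the tool from outside, world axes, zero at the start; "torque": the same for the moment, N m; "width": finger opening in mm; "gripper_force": force on a finger pad.
Only numpy, scipy, OpenCV 4.12 (cv2) and the standard library are available. Lean on these libraries where they do the work, as an engineer would, in place of code of your own. Each camera call takes 0.05 s, during which the arm holds its last target. There are 200 camera calls.

## Working session

There is one attempt and no reset: what is moved stays moved. The work goes in short steps, Python scripts to look and compute and a shell command to move; the robot and the scene stay as the last step left them, time stands still between calls to the robot, and variables do not carry over. Pictures are saved under pics/ and viewed, at most 10 in all, crops included, and the job is handed in when it is done.

```bash
mkdir -p pics; ls; python3 - <<'E'
from cell import ctrl
import cv2
for n in ("scene","top"):
    d=ctrl.get_image(n); cv2.imwrite(f"pics/{n}0.png",d["img"][:,:,::-1]); print(n,d["intrinsics"],d["extrinsics"])
s=ctrl.read_state(); print(s["clock"],s["eef_pos"],s["tool_rot"],s["width"])
E
```

```text
pics
scene [[430.06619141   0.         279.26542712]
 [  0.         430.06619141 202.58340851]
 [  0.           0.           1.        ]] [[ 7.09815216e-01 -5.30934013e-01  4.62894625e-01  1.07859026e+03]
 [ 7.04293000e-01  5.24163960e-01 -4.78772925e-01 -4.40364045e+02]
 [ 1.15641506e-02  6.65853751e-01  7.45992663e-01  8.85240233e+02]
 [ 0.00000000e+00  0.00000000e+00  0.00000000e+00  1.00000000e+00]]
top [[460.22174496   0.         282.11339668]
 [  0.         460.22174496 214.69104321]
 [  0.           0.           1.        ]] [[-1.47826629e-02  9.96150915e-01 -8.63992319e-02  4.71099725e+02]
 [-9.99666698e-01 -1.65531284e-02 -1.98112658e-02  7.60153928e+01]
 [-2.11651882e-02  8.60775716e-02  9.96063596e-01  1.46330238e+03]
 [ 0.00000000e+00  0.00000000e+00  0.00000000e+00  1.00000000e+00]]
0.1 [ 178.76580476 -624.36295136  230.51269682] [-3.13994011e+00  1.73351256e-05  2.78786401e-01] 85.20576342338386
```

View pics/scene0.png

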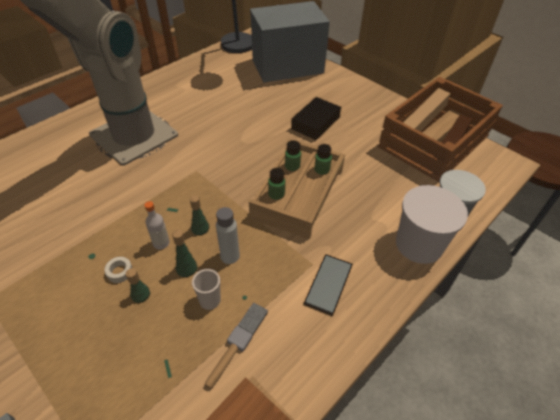

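View pics/top0.png

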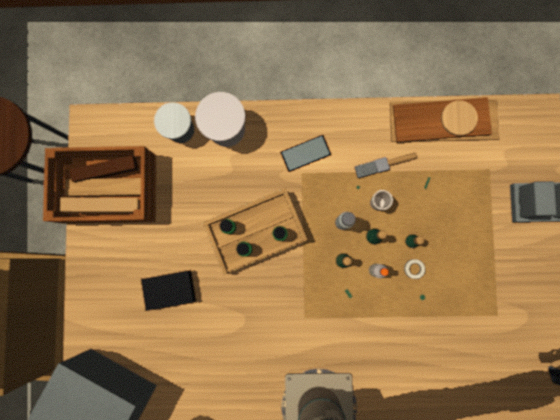

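```bash
cat > h.py <<'E'
from cell import ctrl
import numpy as np
def ray(d,px):
    K,E=d["intrinsics"],d["extrinsics"]
    r,c=px; v=np.array([(c-K[0,2])/K[0,0],-(r-K[1,2])/K[1,1],-1.])
    return E[:3,3],E[:3,:3]@v
def atz(d,px,z):
    o,v=ray(d,px); return o+v*(z-o[2])/v[2]
def proj(d,p):
    K,E=d["intrinsics"],d["extrinsics"]
    q=E[:3,:3].T@(np.asarray(p,float)-E[:3,3])
    return np.array([K[1,1]*(-q[1])/(-q[2])+K[1,2],K[0,0]*q[0]/(-q[2])+K[0,2]])
E
python3 - <<'E'
from h import *
D={}
for n in ("top","scene"):
    d=ctrl.get_image(n); D[n]=d
    for t,z in (("shelf",0),("back_lane",50),("front_lane",50),("tree_large",0),("tree_medium",0),("tree_small",0),("jar_a",50),("glue",0),("cup",0),("tape",0),("spray",0),("carton",0)):
        for q in ctrl.place_of(n,t)[:3]:
            print(n,t,round(q["confidence"],2),np.round(q["position"]),np.round(atz(d,q["position"],z)[:2]))
E
```

```text
top shelf 0.93 [235. 259.] [535. 179.]
top back_lane 0.66 [220. 343.] [574. -81.]
top back_lane 0.61 [218. 251.] [586. 200.]
top front_lane 0.66 [248. 261.] [491. 171.]
top tree_large 0.5 [239. 371.] [ 516. -174.]
top tree_large 0.25 [166. 384.] [ 750. -224.]
top tree_medium 0.64 [258. 345.] [456. -90.]
top tree_small 0.54 [240. 410.] [ 510. -297.]
top jar_a 0.75 [234. 279.] [535. 114.]
top jar_a 0.74 [252. 244.] [482. 223.]
top glue 0.67 [273. 376.] [ 410. -186.]
top cup 0.55 [202. 378.] [ 634. -202.]
top tape 0.58 [270. 415.] [ 415. -311.]
top spray 0.49 [220. 342.] [577. -84.]
top carton 0.74 [290. 172.] [365. 458.]
scene shelf 0.95 [192. 299.] [540. 194.]
scene shelf 0.39 [292. 140.] [ 499. -299.]
scene back_lane 0.93 [183. 313.] [576. 212.]
scene front_lane 0.93 [177. 286.] [507. 175.]
scene tree_large 0.72 [195. 298.] [546. 186.]
scene tree_large 0.57 [269. 186.] [ 523. -186.]
scene tree_medium 0.83 [229. 203.] [454. -79.]
scene tree_small 0.79 [290. 141.] [ 495. -295.]
scene tree_small 0.23 [229. 202.] [453. -83.]
scene jar_a 0.93 [167. 289.] [486. 210.]
scene jar_a 0.77 [192. 276.] [528. 118.]
scene jar_a 0.62 [168. 321.] [552. 270.]
scene glue 0.73 [244. 160.] [ 416. -188.]
scene cup 0.73 [196. 276.] [505. 139.]
scene cup 0.6 [299. 213.] [ 631. -191.]
scene cup 0.59 [192. 296.] [534. 192.]
scene tape 0.86 [272. 121.] [ 419. -300.]
scene spray 0.69 [257. 230.] [571. -87.]
scene carton 0.84 [121. 315.] [358. 469.]
```

The scene view shows the shelf around (190,299). The three trees are at about (140,288), (186,260) and (200,218), and the jars at (277,183), (293,157) and (323,160). In the top view the shelf is turned by roughly 0.3 rad, and jar_b sits at (228,227) in the back lane. Next I'll fit the known shapes to the masks from both cameras.

```bash
cat > fit.py <<'E'
from h import *
import cv2
from scipy.optimize import minimize
P={"tree_large":[(0,26),(12,26),(60,22),(108,12),(140,12)],"tree_medium":[(0,24),(12,24),(50,20),(86,12),(118,12)],"tree_small":[(0,22),(12,22),(40,17),(64,12),(96,12)],
"jar_a":[(0,23),(52,23),(52,19),(80,19)],"glue":[(0,21),(100,21),(150,8)],"cup":[(0,24),(85,30)],"tape":[(0,30),(24,30)],"spray":[(0,24),(140,24),(165,15)]}
th=np.linspace(0,2*np.pi,24,endpoint=False)
def pts(n,x,y,z0): return np.array([[x+r*np.cos(t),y+r*np.sin(t),z0+z] for z,r in P[n] for t in th])
def box(x,y,a,hx,hy,h): 
    c,s=np.cos(a),np.sin(a)
    return np.array([[x+c*u-s*v,y+s*u+c*v,z] for u in(-hx,hx) for v in(-hy,hy) for z in (0,h)])
S=4
def hullmask(d,p):
    q=np.array([proj(d,v)[::-1] for v in p])
    m=np.zeros((420,560),np.uint8); h=cv2.convexHull(np.float32(q))
    cv2.fillConvexPoly(m,np.int32(np.round(h*16)),255,cv2.LINE_AA,4); return cv2.GaussianBlur(m,(0,0),1)/255.
def cost(P3,obs):
    c=0
    for d,m in obs: 
        h=hullmask(d,P3); c+=((h-m)**2).sum()/max(m.sum(),1)
    return c
def blur(m): return cv2.GaussianBlur(m.astype(np.uint8)*255,(0,0),1)/255.
def pick(d,n,cls,xyz,tol=20):
    best=None;e=proj(d,xyz)
    for q in ctrl.trace(n,cls):
        m=q["mask"]; 
        if m.sum()<30: continue
        rc=np.argwhere(m).mean(0); dd=np.hypot(*(rc-e))
        if dd<tol and (best is None or dd<best[0]): best=(dd,m,q["confidence"])
    return best
def fit(D,cls,x,y,z0,mid=40,cams=("top","scene")):
    obs=[];info=[]
    for n in cams:
        b=pick(D[n],n,cls,(x,y,z0+mid))
        if b: obs.append((D[n],blur(b[1]))); info.append((n,int(b[1].sum()),round(b[2],2)))
    if not obs: return None,None,info
    r=minimize(lambda v:cost(pts(cls,*v,z0),obs),[x,y],method="Nelder-Mead",options=dict(initial_simplex=[[x,y],[x+12,y],[x,y+12]],xatol=.3,fatol=1e-4))
    return np.round(r.x,1),round(r.fun,3),info
E
python3 - <<'E'
from fit import *
D={n:ctrl.get_image(n) for n in("top","scene")}
for c,x,y,z in (("tree_large",518,-178,0),("tree_medium",455,-85,0),("tree_small",500,-296,0),("jar_a",484,215,50),("jar_a",530,116,50),("jar_a",552,270,50),("glue",413,-187,0),("cup",632,-197,0),("tape",417,-305,0),("spray",574,-86,0)):
    print(c,*fit(D,c,x,y,z))
obs=[]
for n in D:
    b=pick(D[n],n,"shelf",(538,188,30),30)
    if b: obs.append((D[n],blur(b[1]))); print(n,b[0],b[2],b[1].sum())
f=lambda v:cost(box(v[0],v[1],v[2],86,137,62),obs)
for a in(.25,.4):
    r=minimize(f,[538,188,a],method="Nelder-Mead",options=dict(initial_simplex=[[538,188,a],[550,188,a],[538,200,a],[538,188,a+.1]]));print(r.x,r.fun)
top=D["top"]["img"][170:290,200:440,::-1].copy(); cv2.imwrite("pics/t1.png",cv2.resize(top,None,fx=3.3,fy=3.3,interpolation=cv2.INTER_CUBIC))
E
```

```text
tree_large [ 524.5 -184.4] 0.282 [('top', 224, 0.73), ('scene', 710, 0.9)]
tree_medium [450.1 -84.4] 0.199 [('top', 188, 0.5), ('scene', 499, 0.75)]
tree_small [ 508.1 -301.9] 0.227 [('top', 197, 0.75), ('scene', 489, 0.85)]
jar_a [490.1 218.2] 0.152 [('top', 185, 0.65), ('scene', 454, 0.73)]
jar_a [534.5 111.8] 0.128 [('top', 190, 0.53), ('scene', 480, 0.65)]
jar_a [558.2 268.3] 0.089 [('top', 211, 0.75), ('scene', 474, 0.58)]
glue [ 419.3 -183.7] 0.072 [('top', 217, 0.76)]
cup [ 630.9 -198.1] 0.092 [('top', 338, 0.76), ('scene', 888, 0.63)]
tape [ 420.8 -302.7] 0.936 [('top', 192, 0.62), ('scene', 430, 0.79)]
spray [568.6 -84.9] 0.127 [('top', 265, 0.66), ('scene', 1039, 0.89)]
top 3.3254937015543335 0.68 4664
scene 9.304635807889863 0.88 4138
[5.44485988e+02 1.89926011e+02 3.81124945e-01] 0.512216589176654
[5.44641712e+02 1.89659407e+02 3.80991080e-01] 0.512093372115176
```

View pics/t1.png

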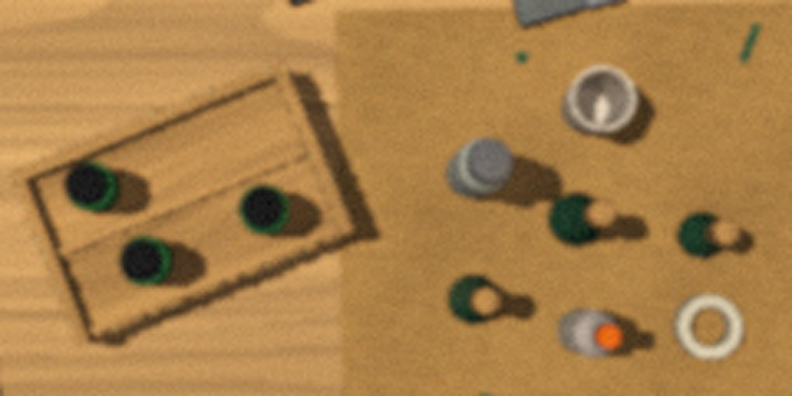

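The zoomed top view shows the shelf turned about 0.38 rad, with jar_b at the back-left and a one-jar gap between jar_a and jar_c. The bench items stand clear of each other. I'll check the fits with an overlay while the arm turns to the shelf's orientation.

```bash
python3 - <<'E'
from fit import *
T={}
x,y,a=544.5,189.8,.385
c,s=np.cos(a),np.sin(a)
W=lambda u,v,z:np.array([x+c*u-s*v,y+s*u+c*v,z])
out=[]
for n,(r0,c0,h,w) in {"top":(185,200,95,125),"scene":(130,235,110,125)}.items():
    d=ctrl.get_image(n); im=cv2.resize(d["img"][r0:r0+h,c0:c0+w,::-1],None,fx=3.2*2-.2,fy=3.2*2-.2)[:,:]
    f=6.2; im=cv2.resize(d["img"][r0:r0+h,c0:c0+w,::-1],None,fx=f/2,fy=f/2,interpolation=cv2.INTER_CUBIC); f/=2
    def L(p,col): 
        q=np.array([((proj(d,v)[::-1]-[c0,r0]+.5)*f) for v in p]); cv2.polylines(im,[np.int32(q)],True,col,1,cv2.LINE_AA)
    L([W(u,v,68) for u,v in((-74+148,-125),(74,125))],(0,0,255))
    L([W(u,v,50) for u,v in((74,-125),(74,125),(4,125),(4,-125))],(255,0,0))
    L([W(u,v,50) for u,v in((-74,-125),(-74,125),(-4,125),(-4,-125))],(255,0,0))
    L([W(u,v,68) for u,v in((86,-137),(86,137),(-86,137),(-86,-137))],(0,0,255))
    L([W(u,v,0) for u,v in((86,-137),(86,137),(-86,137),(-86,-137))],(0,255,255))
    for jx,jy in((490,218),(534.5,112),(558,268)): L([(jx+19*np.cos(t),jy+19*np.sin(t),130) for t in th],(255,0,255))
    out.append(cv2.copyMakeBorder(im,0,345-im.shape[0],0,0,cv2.BORDER_CONSTANT))
cv2.imwrite("pics/ov1.png",np.hstack(out)); print(np.hstack(out).shape)
E
python3 -m crank '[[[0,0,0,-1],[0,0,0,-1],[0,0,0,-1],[0,0,0,-1],[0,0,0,-1],[0,0,0,-1],[0,0,0,-1],[0,0,0,-1],[0,0,0,-1],[0,0,0,-1],[0,0,0,-1],[0,0,0,-1]]]'
```

```text
(345, 776, 3)
clock: 3.7
eef_pos: [178.8, -624.9, 231.3]
tool_rot: [-3.142, 0.0, 1.243]
force: [-0.0, 0.0, 0.5]
width: 85.2
gripper_force: 0.0
```

View pics/ov1.png

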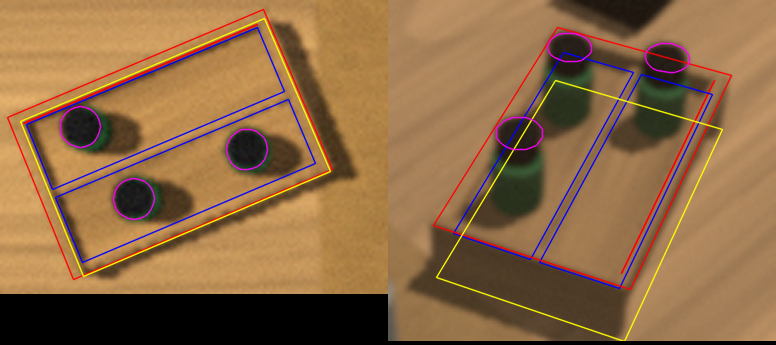

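The overlay matches within a few mm: the lane lines and caps fall where they should in both views. Finishing the turn.

```bash
python3 -m crank '[[[0,0,0,-1],[0,0,0,-1],[0,0,0,-1],[0,0,0,-1],[0,0,0,-1],[0,0,0,-1],[0,0,0,-1],[0,0,0,-1],[0,0,0,-0.9],[0,0,0,0]]]'; cat > go.py <<'E'
from h import *
from scipy.spatial.transform import Rotation as R
A=.385; C=np.array([544.5,189.8])
def W(u,v): return C+np.array([np.cos(A)*u-np.sin(A)*v,np.sin(A)*u+np.cos(A)*v])
def togo(x,y,z):
    s=ctrl.read_state(); r=R.from_euler("xyz",s["tool_rot"])
    print("units to go dx,dy,dz:",np.round(r.inv().apply(np.array([x,y,z])-s["eef_pos"])/25,2),"yaw",s["tool_rot"][2],np.round(s["qpos"],2),"w",round(s["width"],1))
E
python3 -c "
from go import *
togo(558,268,200); print(W(-39,-11),W(39,58),W(39,-2),W(39,-58))"
```

```text
clock: 4.53
eef_pos: [178.7, -625.0, 231.3]
tool_rot: [3.141, -0.0, 1.952]
force: [0.4, -0.2, -0.2]
width: 85.4
gripper_force: 0.0
units to go dx,dy,dz: [27.5  27.38  1.26] yaw 1.9522195653918404 [ 1.49  0.66 -0.42  1.51  0.29  1.04  1.38] w 85.4
[512.48601163 164.95841091] [558.86270894 258.20111543] [581.39625715 202.59320947] [602.42756881 150.69249724]
```

```bash
python3 -m crank '[[[0,0.5,0,0],[0,1,0,0],[0,1,0,0],[0,1,0,0],[0.5,1,0,0],[0.9,0.9,0,0],[0.9,0.9,0,0],[0.9,0.9,0,0],[0.9,0.9,0,0],[0.9,0.9,0,0],[0.9,0.9,0,0],[0.9,0.9,0,0]]]'
python3 -m crank '[[[0.9,0.9,0,0],[0.9,0.9,0,0],[0.9,0.9,0,0],[0.9,0.9,0,0],[0.9,0.9,0,0],[0.9,0.9,0,0],[0.9,0.9,0,0],[0.9,0.9,0,0],[0.9,0.9,0,0],[0.9,0.9,0,0],[0.9,0.9,0,0],[0.9,0.9,0,0]]]'
python3 -m crank '[[[1,0.8,0,0],[1,0.8,0,0],[1,0.8,0,0],[1,0.6,0,0],[1,0.5,0,0],[0.9,0,0,0],[0,0,0,0],[0,0,0,0]]]'
python3 -c "
from go import *
togo(558,268,200)"
```

```text
clock: 5.53
eef_pos: [367.7, -364.6, 231.6]
tool_rot: [3.141, 0.0, 1.949]
force: [-0.1, -0.2, -0.6]
width: 85.5
gripper_force: 0.0
clock: 6.53
eef_pos: [517.6, -13.4, 231.6]
tool_rot: [3.141, -0.0, 1.949]
force: [0.4, 0.3, -0.4]
width: 85.5
gripper_force: 0.0
clock: 7.2
eef_pos: [542.7, 156.2, 231.5]
tool_rot: [3.142, -0.001, 1.954]
force: [0.5, 0.2, -0.9]
width: 85.3
gripper_force: 0.0
units to go dx,dy,dz: [3.92 2.24 1.26] yaw 1.9535777466107258 [-0.02  0.54 -0.47  1.75  0.29  0.92 -0.23] w 85.3
```

```bash
python3 -m crank '[[[0.8,0.5,0.6,0],[0.8,0.5,0.6,0],[0.8,0.5,0.6,0],[0.8,0.5,0.6,0],[0.7,0.25,0.5,0],[0,0,0,0],[0,0,0,0]]]'
python3 - <<'E'
from go import *
import cv2
from fit import fit
d=ctrl.get_image("wrist"); cv2.imwrite("pics/w1.png",d["img"][:,:,::-1])
togo(558,268,104)
for q in ctrl.place_of("wrist","jar_b"): print(q["confidence"],q["position"],atz(d,q["position"],50))
print(np.round(proj(d,(558,268,130))))
print(fit({"wrist":d},"jar_a",558,268,50,cams=("wrist",)))
E
```

```text
clock: 7.78
eef_pos: [559.2, 264.8, 157.9]
tool_rot: [-3.14, 0.0, 1.951]
force: [0.8, -0.6, 0.0]
width: 85.2
gripper_force: 0.0
units to go dx,dy,dz: [ 0.2  -0.01  2.19] yaw 1.9493003535089888 [-0.23  0.7  -0.42  1.67  0.35  0.85 -0.42] w 85.5
0.93 [206.3, 281.6] [558.40963068 265.27233873  50.        ]
0.74 [338.1, 200.7] [533.58800449 108.79267834  50.        ]
0.65 [226.3, 193.4] [491.92388315 218.79435803  50.        ]
[235. 282.]
(array([556.8, 267.2]), np.float64(0.022), [('wrist', 4294, 0.93)])
```

View pics/w1.png

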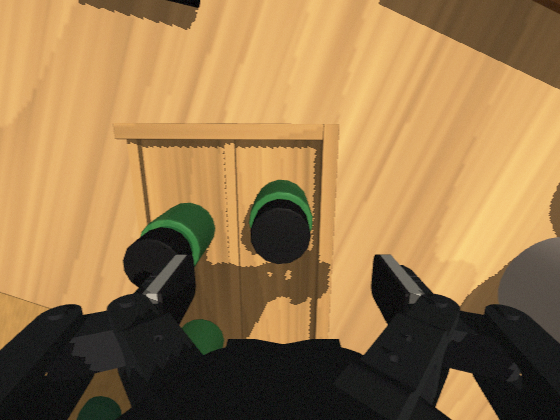

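The wrist view shows jar_b's cap centred between the open fingers at about (281,235), with the left finger close to jar_a. I'll narrow the opening before going down.

```bash
python3 -m crank '[[[0.1,0,0,0],[0,0,0,0],[0,0,0,0],[0,0,0.5,0],[0,0,0.6,0],[0,0,0.6,0],[0,0,0.4,0],[0,0,0.15,0],[0,0,0,0],[0,0,0,0]]]' -0.35
python3 -m crank '[[[0,0,0,0],[0,0,0,0],[0,0,0,0],[0,0,0,0],[0,0,0,0],[0,0,0,0],[0,0,0,0]]]' 1
python3 -m crank '[[[0,0,-0.3,0],[0,0,-0.5,0],[0,0,-0.5,0],[0,0,-0.5,0],[0,0,0,0],[0,0,0,0]]]'
python3 -c "
from go import *
x,y=W(-39,-11);togo(x,y,150)"
```

```text
clock: 8.77
eef_pos: [559.0, 267.4, 102.6]
tool_rot: [3.141, -0.0, 1.951]
force: [-0.8, -0.0, -0.6]
width: 58.2
gripper_force: 0.0
clock: 9.35
eef_pos: [559.1, 267.4, 103.5]
tool_rot: [3.141, 0.0, 1.951]
force: [-1.8, -0.1, 6.0]
width: 36.7
gripper_force: 59.8
clock: 9.85
eef_pos: [559.7, 267.5, 149.0]
tool_rot: [3.139, -0.0, 1.95]
force: [-0.0, -0.6, -2.2]
width: 36.1
gripper_force: 60.1
units to go dx,dy,dz: [-3.11 -3.28 -0.05] yaw 1.9504892031974004 [-0.24  0.71 -0.41  1.68  0.36  0.83 -0.43] w 36.1
```

```bash
python3 -m crank '[[[-0.5,0,-0.2,0],[-0.9,0,0,0],[-0.9,0,0,0],[-0.6,-0.2,0,0],[-0.2,-0.6,0,0],[0,-0.8,0,0],[0,-0.8,0,0],[0,-0.6,0,0],[0,-0.3,0,0],[0,0,0,0],[0,0,0,0]]]'
python3 - <<'E'
from go import *
from fit import fit
x,y=W(-39,-11);togo(x,y,104)
d={n:ctrl.get_image(n) for n in("top","scene","wrist")}
for p in((490,218),(534,111)): print(fit(d,"jar_a",*p,50))
E
```

```text
clock: 10.77
eef_pos: [511.9, 164.3, 152.7]
tool_rot: [3.141, 0.0, 1.95]
force: [0.4, 1.0, -1.7]
width: 36.3
gripper_force: 60.2
units to go dx,dy,dz: [0.02 0.03 1.95] yaw 1.9501916361764953 [-0.08  0.6  -0.43  1.9   0.37  0.71 -0.34] w 36.3
(array([495.8, 227.5]), np.float64(2.53), [('scene', 128, 0.54)])
(array([531.9, 114.4]), np.float64(0.079), [('scene', 475, 0.65)])
```

```bash
python3 -m crank '[[[0,0,0.4,0],[0,0,0.5,0],[0,0,0.5,0],[0,0,0.3,0],[0,0,0.2,0],[0,0,0.06,0],[0,0,0,0],[0,0,0,0]]]'
python3 -m crank '[[[0,0,0,0],[0,0,0,0],[0,0,0,0],[0,0,0,0],[0,0,-0.3,0],[0,0,-0.6,0],[0,0,-0.8,0],[0,0,-0.8,0],[0,0,-0.8,0],[0,0,-0.8,0]]]' -0.35
python3 -c "
from go import *
togo(450,-84.5,190)"
```

```text
clock: 11.78
eef_pos: [510.6, 164.5, 103.6]
tool_rot: [-3.141, 0.0, 1.951]
force: [-1.1, -0.2, 0.7]
width: 36.5
gripper_force: 60.6
clock: 12.62
eef_pos: [511.0, 164.7, 207.6]
tool_rot: [3.141, -0.0, 1.951]
force: [0.4, -0.0, -0.9]
width: 57.0
gripper_force: 0.0
units to go dx,dy,dz: [-8.35 -5.96  0.7 ] yaw 1.9509602365647107 [-0.05  0.53 -0.47  1.85  0.32  0.83 -0.3 ] w 57.0
```

```bash
python3 -m crank '[[[-0.6,-0.2,0,0],[-1,-0.4,0,0],[-1,-0.4,0,0],[-1,-0.4,0,0],[-1,-0.4,0,0],[-1,-0.4,0,0],[-1,-0.4,0,0],[-1,-0.4,0,0],[-1,-0.4,0,0],[-1,-0.4,0,0],[-1,-0.4,0,0],[-1,-0.3,0,0]]]'
python3 -m crank '[[[-0.9,-0.2,0,0],[-0.6,-0.2,0,0],[0,0,0,0],[0,0,0,0]]]'
python3 - <<'E'
from go import *
from fit import *
d={n:ctrl.get_image(n) for n in("top","scene","wrist")}
cv2.imwrite("pics/w2.png",d["wrist"]["img"][:,:,::-1])
togo(524.5,-184.4,108)
for c,p,h in(("tree_large",(524,-184),140),("tree_medium",(450,-84),118),("tree_small",(508,-302),96)):
  print(c,fit(d,c,*p,0,50,("wrist",)),proj(d["wrist"],(*p,h)))
  for q in ctrl.place_of("wrist",c)[:2]: print(q["confidence"],np.round(q["position"]),np.round(atz(d["wrist"],q["position"],0)))
for p in((490,218),(511,165),(534,111)): print(fit(d,"jar_a",*p,50,40,("top","scene")))
E
```

```text
clock: 13.62
eef_pos: [513.7, -148.1, 206.7]
tool_rot: [3.142, 0.0, 1.95]
force: [0.2, 0.2, -0.3]
width: 57.6
gripper_force: 0.0
clock: 13.95
eef_pos: [518.6, -185.5, 206.3]
tool_rot: [3.141, -0.0, 1.949]
force: [0.1, -0.1, 0.2]
width: 57.9
gripper_force: 0.0
units to go dx,dy,dz: [-0.13  0.19  3.94] yaw 1.9530122623225048 [ 0.6   0.55 -0.47  1.82  0.32  0.85  0.36] w 57.4
tree_large (array([ 522.7, -185.2]), np.float64(0.087), [('wrist', 2343, 0.97)]) [224.53532408 288.00461872]
0.69 [192. 282.] [ 521. -189.    0.]
0.21 [232. 358.] [ 629. -201.    0.]
tree_medium (array([449.2, -86.5]), np.float64(0.043), [('wrist', 2381, 0.64)]) [ 53.73519864 243.9032908 ]
0.87 [ 81. 256.] [449. -85.   0.]
tree_small (array([ 506.3, -304.1]), np.float64(0.28), [('wrist', 1541, 0.67)]) [311.21829144 226.87882482]
0.91 [267. 240.] [ 507. -302.    0.]
0.62 [231. 360.] [ 630. -200.    0.]
(array([490.4, 219.2]), np.float64(0.512), [('top', 211, 0.69), ('scene', 313, 0.64)])
(array([510.4, 165.1]), np.float64(0.53), [('top', 204, 0.49), ('scene', 324, 0.71)])
(array([533.7, 111. ]), np.float64(0.248), [('top', 158, 0.58), ('scene', 473, 0.59)])
```

View pics/w2.png

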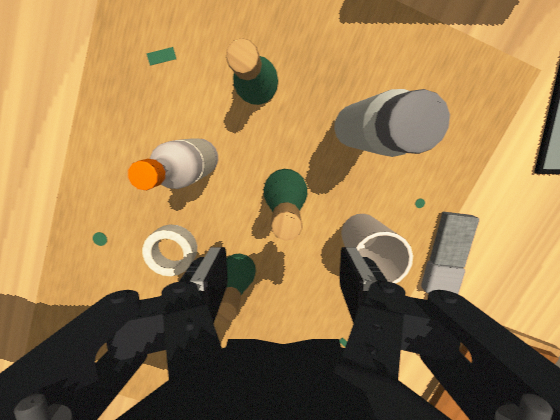

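The wrist view shows the large tree's top at about (223,287), between the fingers, and the neighbours are clear. Descending to grip it.

```bash
python3 -m crank '[[[-0.05,0.15,0.5,0],[0,0,0.8,0],[0,0,0.8,0],[0,0,0.8,0],[0,0,0.6,0],[0,0,0.3,0],[0,0,0.12,0],[0,0,0,0],[0,0,0,0]]]'
python3 -m crank '[[[0,0,0,0],[0,0,0,0],[0,0,0,0],[0,0,0,0],[0,0,0,0],[0,0,0,0],[0,0,0,0],[0,0,0,0]]]' 1
python3 -m crank '[[[0,0,-0.4,0],[0,0,-0.8,0],[0,0,-0.9,0],[0,0,-0.9,0],[0,0,-0.9,0],[0,0,-0.9,0],[0,0,-0.9,0],[0,0,-0.9,0],[0,0,-0.6,0],[0,0,-0.3,0],[0,0,0,0]]]'
python3 -c "
from go import *
x,y=W(39,58);togo(x,y,280)"
```

```text
clock: 15.45
eef_pos: [523.2, -184.7, 108.4]
tool_rot: [3.141, 0.0, 1.951]
force: [-0.7, 0.1, 0.1]
width: 57.9
gripper_force: 0.0
clock: 16.12
eef_pos: [522.9, -185.1, 109.0]
tool_rot: [3.141, 0.001, 1.95]
force: [-1.7, -0.6, 6.5]
width: 22.4
gripper_force: 58.7
clock: 17.03
eef_pos: [523.5, -184.8, 297.5]
tool_rot: [3.139, 0.002, 1.951]
force: [-0.4, 0.0, -1.4]
width: 22.4
gripper_force: 58.9
units to go dx,dy,dz: [15.93  7.89  0.68] yaw 1.9507357849175544 [ 0.63  0.46 -0.51  1.69  0.25  1.06  0.42] w 22.4
```

```bash
python3 -m crank '[[[0.5,0.3,0,0],[0.9,0.45,0,0],[0.9,0.45,0,0],[0.9,0.45,0,0],[0.9,0.45,0,0],[0.9,0.45,0,0],[0.9,0.45,0,0],[0.9,0.45,0,0],[0.9,0.45,0,0],[0.9,0.45,0,0],[0.9,0.45,0,0],[0.9,0.45,0,0]]]'
python3 -m crank '[[[0.9,0.45,0,0],[0.9,0.45,0,0],[0.9,0.45,0,0],[0.9,0.45,0,0],[0.9,0.45,0,0],[0.6,0.3,0,0],[0.4,0.1,0,0],[0,0,0,0],[0,0,0,0]]]'
python3 -c "
from go import *
x,y=W(39,58);togo(x,y,159.5)"
```

```text
clock: 18.03
eef_pos: [547.2, 106.3, 294.1]
tool_rot: [-3.139, -0.0, 1.951]
force: [0.4, 0.4, -1.6]
width: 22.4
gripper_force: 58.9
clock: 18.78
eef_pos: [558.1, 256.9, 294.6]
tool_rot: [-3.139, 0.001, 1.951]
force: [0.4, -0.8, -0.8]
width: 22.3
gripper_force: 59.0
units to go dx,dy,dz: [0.04 0.06 5.4 ] yaw 1.9514282714013835 [-0.15  0.56 -0.54  1.53  0.31  1.14 -0.37] w 22.3
```

```bash
python3 -m crank '[[[0.05,0.05,0.5,0],[0,0,0.8,0],[0,0,0.9,0],[0,0,0.9,0],[0,0,0.8,0],[0,0,0.6,0],[0,0,0.4,0],[0,0,0.2,0],[0,0,0.2,0],[0,0,0.1,0],[0,0,0,0],[0,0,0,0]]]'
python3 -m crank '[[[0,0,0,0],[0,0,0,0],[0,0,0,0],[0,0,0,0],[0,0,-0.2,0],[0,0,-0.4,0],[0,0,-0.6,0],[0,0,-0.8,0],[0,0,-0.8,0],[0,0,0,0]]]' 0
python3 -c "
from go import *
togo(449.5,-86,210)"
```

```text
clock: 19.78
eef_pos: [559.7, 259.5, 161.2]
tool_rot: [3.14, -0.0, 1.951]
force: [-0.9, 0.2, -1.4]
width: 22.3
gripper_force: 59.0
clock: 20.62
eef_pos: [561.5, 261.1, 235.7]
tool_rot: [3.133, -0.001, 1.951]
force: [0.6, -0.1, 0.5]
width: 42.7
gripper_force: 0.0
units to go dx,dy,dz: [-11.23  -9.32   0.94] yaw 1.950733209674678 [-0.17  0.62 -0.52  1.6   0.35  1.01 -0.41] w 42.7
```

```bash
python3 -m crank '[[[-0.6,-0.5,0,0],[-0.9,-0.75,0,0],[-0.9,-0.75,0,0],[-0.9,-0.75,0,0],[-0.9,-0.75,0,0],[-0.9,-0.75,0,0],[-0.9,-0.75,0,0],[-0.9,-0.75,0,0],[-0.9,-0.75,0,0],[-0.9,-0.75,0,0],[-0.9,-0.75,0.4,0],[-0.9,-0.75,0.4,0]]]'
python3 -m crank '[[[-0.6,-0.55,0.2,0],[-0.2,-0.1,0,0],[0,0,0,0],[0,0,0,0]]]' -0.35
python3 - <<'E'
from go import *
from fit import *
d={n:ctrl.get_image(n) for n in("top","scene","wrist")}
x,y,_=fit(d,"tree_medium",449.5,-86,0,50,("wrist",))[0],0,0
print(x); togo(*x,86.5)
print(fit(d,"tree_small",507,-302.5,0,50))
p=W(39,58)
print(p,fit(d,"tree_large",*p,50,60,("top","scene")))
cv2.imwrite("pics/s2.png",np.hstack([cv2.resize(d["scene"]["img"][100:250,220:370,::-1],(400,400)),cv2.resize(d["wrist"]["img"][:,:,::-1],(400,300))[:,:].repeat(1,0) if 0 else cv2.copyMakeBorder(cv2.resize(d["wrist"]["img"][:,:,::-1],(400,300)),0,100,0,0,cv2.BORDER_CONSTANT)]))
E
```

```text
clock: 21.62
eef_pos: [453.7, -66.9, 211.3]
tool_rot: [3.14, 0.002, 1.951]
force: [-0.5, -0.4, -0.1]
width: 42.5
gripper_force: 0.0
clock: 21.95
eef_pos: [446.8, -89.5, 206.2]
tool_rot: [3.14, 0.0, 1.951]
force: [-0.5, 0.4, -0.1]
width: 57.3
gripper_force: 0.0
[448.2 -85.2]
units to go dx,dy,dz: [0.11 0.11 4.78] yaw 1.953185812970419 [ 0.52  0.43 -0.53  2.06  0.32  0.73  0.17] w 57.7
(array([ 508.1, -302.6]), np.float64(0.225), [('top', 184, 0.52), ('scene', 511, 0.97)])
[558.86270894 258.20111543] (array([560.4, 260.3]), np.float64(0.177), [('top', 243, 0.48), ('scene', 615, 0.92)])
```

View pics/s2.png

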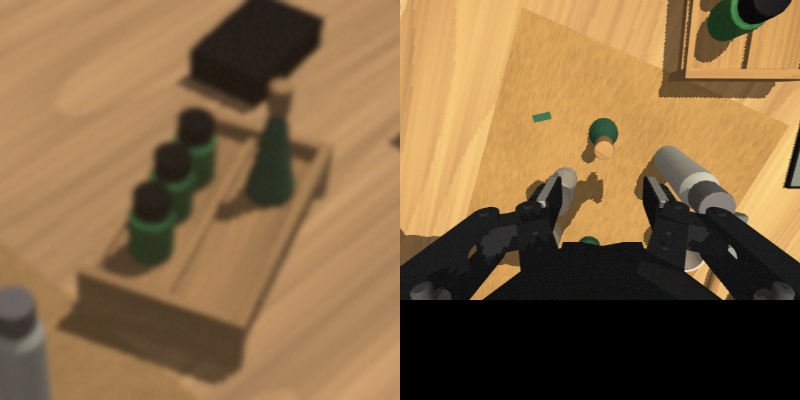

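The three jars stand upright in one row in the front lane, and the large tree stands in the back lane. The wrist shows the medium tree's top centred between the fingers.

```bash
python3 -m crank '[[[0.1,0.1,0.5,0],[0,0,0.8,0],[0,0,0.9,0],[0,0,0.9,0],[0,0,0.8,0],[0,0,0.5,0],[0,0,0.3,0],[0,0,0.1,0],[0,0,0,0],[0,0,0,0]]]'
python3 -m crank '[[[0,0,0,0],[0,0,0,0],[0,0,0,0],[0,0,0,0],[0,0,0,0],[0,0,0,0],[0,0,0,0],[0,0,0,0]]]' 1
python3 -m crank '[[[0,0,-0.4,0],[0,0,-0.8,0],[0,0,-0.9,0],[0,0,-0.9,0],[0,0,-0.9,0],[0,0,-0.9,0],[0,0,-0.9,0],[0,0,-0.6,0],[0,0,-0.3,0],[0,0,0,0]]]'
python3 -c "
from go import *
x,y=W(39,-1);togo(x,y,250)"
```

```text
clock: 23.18
eef_pos: [447.9, -86.9, 86.1]
tool_rot: [3.141, 0.001, 1.951]
force: [-0.1, -0.5, -0.9]
width: 57.9
gripper_force: 0.0
clock: 23.85
eef_pos: [448.1, -87.1, 86.3]
tool_rot: [3.14, 0.001, 1.951]
force: [0.3, -0.0, 6.0]
width: 22.6
gripper_force: 58.5
clock: 24.68
eef_pos: [448.0, -87.2, 251.8]
tool_rot: [3.139, 0.002, 1.95]
force: [0.4, 0.5, -1.2]
width: 22.7
gripper_force: 58.8
units to go dx,dy,dz: [8.83 9.25 0.08] yaw 1.9503287338956579 [ 0.56  0.37 -0.58  2.    0.27  0.85  0.21] w 22.7
```

```bash
python3 -m crank '[[[0.5,0.5,0,0],[0.85,0.9,0,0],[0.85,0.9,0,0],[0.85,0.9,0,0],[0.85,0.9,0,0],[0.85,0.9,0,0],[0.85,0.9,0,0],[0.85,0.9,0,0],[0.85,0.9,0,0],[0.85,0.9,0,0],[0.5,0.5,0,0],[0,0,0,0]]]'
python3 -m crank '[[[0.1,0.1,0,0],[0,0,0,0],[0,0,0,0]]]'
python3 -c "
from go import *
x,y=W(39,-1);togo(x,y,137)"
```

```text
clock: 25.68
eef_pos: [578.0, 203.7, 248.6]
tool_rot: [-3.141, -0.004, 1.956]
force: [0.2, 0.4, -0.7]
width: 22.6
gripper_force: 59.0
clock: 25.93
eef_pos: [579.3, 200.0, 249.7]
tool_rot: [-3.14, 0.001, 1.95]
force: [-0.3, -1.1, -1.6]
width: 22.2
gripper_force: 59.0
units to go dx,dy,dz: [0.11 0.12 4.51] yaw 1.9496179246022423 [-0.05  0.6  -0.55  1.59  0.35  1.05 -0.31] w 22.2
```

```bash
python3 -m crank '[[[0.05,0.05,0.4,0],[0,0,0.8,0],[0,0,0.9,0],[0,0,0.8,0],[0,0,0.6,0],[0,0,0.4,0],[0,0,0.3,0],[0,0,0.2,0],[0,0,0.12,0],[0,0,0,0],[0,0,0,0]]]'
python3 -m crank '[[[0,0,0,0],[0,0,0,0],[0,0,0,0],[0,0,0,0],[0,0,-0.2,0],[0,0,-0.4,0],[0,0,-0.6,0],[0,0,-0.8,0],[0,0,-0.8,0],[0,0,-0.6,0],[0,0,0,0]]]' 0
python3 -c "
from go import *
togo(507.5,-302.5,230)"
```

```text
clock: 26.85
eef_pos: [580.8, 203.3, 138.2]
tool_rot: [3.14, 0.0, 1.951]
force: [0.2, -0.3, -0.7]
width: 22.5
gripper_force: 59.0
clock: 27.77
eef_pos: [582.4, 204.5, 227.1]
tool_rot: [3.134, -0.0, 1.951]
force: [0.7, 0.8, -0.0]
width: 42.7
gripper_force: 0.0
units to go dx,dy,dz: [-17.72 -10.3   -0.2 ] yaw 1.9507431692410453 [-0.06  0.63 -0.54  1.62  0.37  0.99 -0.33] w 42.7
```

```bash
python3 -m crank '[[[-0.6,-0.3,0,0],[-0.95,-0.55,0,0],[-0.95,-0.55,0,0],[-0.95,-0.55,0,0],[-0.95,-0.55,0,0],[-0.95,-0.55,0,0],[-0.95,-0.55,0,0],[-0.95,-0.55,0,0],[-0.95,-0.55,0,0],[-0.95,-0.55,0,0],[-0.95,-0.55,0,0],[-0.95,-0.55,0,0]]]'
python3 -m crank '[[[-0.95,-0.55,0,0],[-0.95,-0.55,0,0],[-0.95,-0.55,0.2,0],[-0.95,-0.55,0.4,0],[-0.95,-0.55,0.4,0],[-0.9,-0.5,0.3,0],[-0.6,-0.4,0.2,0],[-0.3,-0.25,0,0],[0,0,0,0],[0,0,0,0]]]' -0.35
python3 - <<'E'
from go import *
from fit import *
d={n:ctrl.get_image(n) for n in("top","scene","wrist")}
f=fit(d,"tree_small",507.5,-302.5,0,50,("wrist",)); print(f,proj(d["wrist"],(507.5,-302.5,96))); togo(*f[0],64.5)
for q in ctrl.place_of("wrist","tree_small")[:2]: print(q["confidence"],np.round(q["position"]),np.round(atz(d["wrist"],q["position"],0)))
p=W(39,-1); print(p,fit(d,"tree_medium",*p,50,50,("top","scene")))
p=W(39,59); print(p,fit(d,"tree_large",*p,50,60,("top","scene")))
cv2.imwrite("pics/s3.png",np.hstack([cv2.resize(d["scene"]["img"][100:250,220:370,::-1],(400,400)),cv2.copyMakeBorder(cv2.resize(d["wrist"]["img"][:,:,::-1],(400,300)),0,100,0,0,cv2.BORDER_CONSTANT)]))
E
```

```text
clock: 28.77
eef_pos: [535.0, -113.6, 222.6]
tool_rot: [-3.141, -0.0, 1.951]
force: [1.0, -0.1, -0.6]
width: 42.4
gripper_force: 0.0
clock: 29.6
eef_pos: [505.9, -299.8, 185.4]
tool_rot: [3.141, -0.001, 1.951]
force: [-0.2, 0.7, -1.1]
width: 57.1
gripper_force: 0.0
(array([ 505.9, -303.3]), np.float64(0.041), [('wrist', 1679, 0.91)]) [217.44692892 280.98652757]
units to go dx,dy,dz: [-0.16 -0.1   4.85] yaw 1.9534560223886963 [ 0.82  0.64 -0.53  1.73  0.4   0.88  0.49] w 57.6
0.59 [192. 281.] [ 506. -301.    0.]
[581.02069801 203.5200079 ] (array([583.4, 205.4]), np.float64(0.264), [('top', 167, 0.64), ('scene', 513, 0.78)])
[558.48714981 259.12791386] (array([561.2, 261.7]), np.float64(0.889), [('top', 218, 0.7), ('scene', 383, 0.85)])
```

View pics/s3.png

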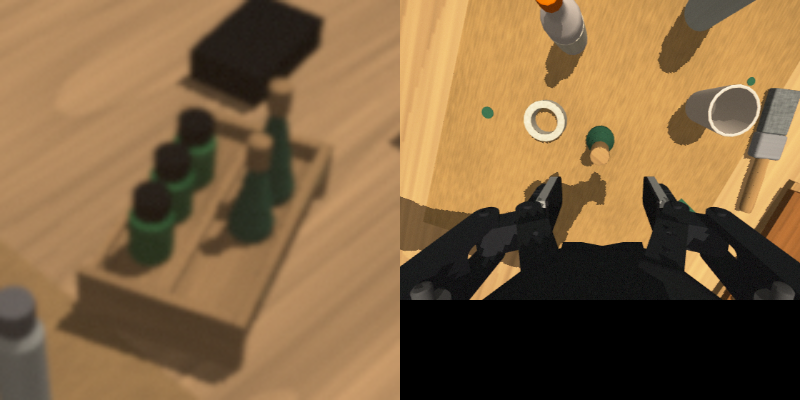

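The medium tree stands next to the large one on the shelf. The small tree's top is at about (218,280) in the wrist view, centred between the fingers.

```bash
python3 -m crank '[[[-0.14,-0.05,0.5,0],[0,0,0.8,0],[0,0,0.9,0],[0,0,0.9,0],[0,0,0.8,0],[0,0,0.5,0],[0,0,0.3,0],[0,0,0.15,0],[0,0,0,0],[0,0,0,0]]]'
python3 -m crank '[[[0,0,0,0],[0,0,0,0],[0,0,0,0],[0,0,0,0],[0,0,0,0],[0,0,0,0],[0,0,0,0],[0,0,0,0]]]' 1
python3 -m crank '[[[0,0,-0.4,0],[0,0,-0.8,0],[0,0,-0.9,0],[0,0,-0.9,0],[0,0,-0.9,0],[0,0,-0.9,0],[0,0,-0.9,0],[0,0,-0.9,0],[0,0,-0.7,0],[0,0,-0.4,0],[0,0,0,0]]]'
python3 -c "
from go import *
x,y=W(39,-57);togo(x,y,258)"
```

```text
clock: 30.88
eef_pos: [506.4, -304.5, 64.4]
tool_rot: [3.141, 0.001, 1.951]
force: [-0.5, -0.2, 0.3]
width: 57.5
gripper_force: 0.0
clock: 31.55
eef_pos: [506.2, -304.7, 64.8]
tool_rot: [3.141, 0.001, 1.951]
force: [-1.7, -0.1, 6.1]
width: 22.3
gripper_force: 58.6
clock: 32.47
eef_pos: [507.0, -304.6, 258.9]
tool_rot: [3.139, 0.003, 1.951]
force: [0.8, -0.0, -0.9]
width: 22.1
gripper_force: 58.7
units to go dx,dy,dz: [1.554e+01 1.030e+01 1.000e-02] yaw 1.950704555304759 [ 0.85  0.56 -0.57  1.65  0.35  1.03  0.55] w 22.1
```

```bash
python3 -m crank '[[[0.5,0.3,0,0],[0.9,0.6,0,0],[0.9,0.6,0,0],[0.9,0.6,0,0],[0.9,0.6,0,0],[0.9,0.6,0,0],[0.9,0.6,0,0],[0.9,0.6,0,0],[0.9,0.6,0,0],[0.9,0.6,0,0],[0.9,0.6,0,0],[0.9,0.6,0,0]]]'
python3 -m crank '[[[0.9,0.6,0,0],[0.9,0.6,0,0],[0.9,0.6,0,0],[0.9,0.6,0,0],[0.8,0.5,0,0],[0.6,0.4,0,0],[0.2,0.1,0,0],[0,0,0,0],[0,0,0,0]]]'
python3 -c "
from go import *
x,y=W(39,-57);togo(x,y,115.5)"
```

```text
clock: 33.47
eef_pos: [568.1, 3.6, 254.6]
tool_rot: [-3.139, -0.002, 1.952]
force: [0.5, 0.2, -1.7]
width: 22.3
gripper_force: 58.7
clock: 34.22
eef_pos: [599.3, 152.7, 255.2]
tool_rot: [-3.139, 0.001, 1.951]
force: [0.0, -0.8, -1.1]
width: 22.3
gripper_force: 58.8
units to go dx,dy,dz: [-0.08  0.1   5.59] yaw 1.9511775253043446 [ 0.05  0.61 -0.57  1.57  0.36  1.07 -0.24] w 22.3
```

```bash
python3 -m crank '[[[-0.1,0.06,0.4,0],[0,0,0.8,0],[0,0,0.9,0],[0,0,0.9,0],[0,0,0.8,0],[0,0,0.6,0],[0,0,0.5,0],[0,0,0.35,0],[0,0,0.25,0],[0,0,0.12,0],[0,0,0,0],[0,0,0,0]]]'
python3 -m crank '[[[0,0,0,0],[0,0,0,0],[0,0,0,0],[0,0,0,0],[0,0,-0.2,0],[0,0,-0.4,0],[0,0,-0.6,0],[0,0,-0.8,0],[0,0,-0.9,0],[0,0,-0.9,0],[0,0,-0.9,0],[0,0,-0.9,0]]]' 0
python3 -m crank '[[[-1,-0.5,0,0],[-1,-0.5,0,0],[-1,-0.5,0,0],[-1,-0.5,0,0],[-1,-0.5,0,0],[-1,-0.5,0,0],[-1,-0.5,0,0],[-0.9,-0.5,0,0],[-0.5,-0.3,0,0],[0,0,0,0],[0,0,0,0]]]'
python3 - <<'E'
from go import *
from fit import *
d={n:ctrl.get_image(n) for n in("top","scene")}
def S(p): r=np.array(p)-C; return np.round([np.cos(A)*r[0]+np.sin(A)*r[1],-np.sin(A)*r[0]+np.cos(A)*r[1]],1)
for c,v,u in (("tree_large",59,39),("tree_medium",-1,39),("tree_small",-57,39),("jar_a",46,-39),("jar_a",-11,-39),("jar_a",-69,-39)):
  for cam in("top","scene"):
    f=fit(d,c,*W(u,v),50,50,(cam,)); print(c,cam,S(f[0]) if f[0] is not None else None,f[1])
im=[cv2.resize(d["scene"]["img"][110:320,90:370,::-1],(400,300)),cv2.resize(d["top"]["img"][150:300,200:440,::-1],(400,300))]
cv2.imwrite("pics/f1.png",np.hstack(im))
E
```

```text
clock: 35.22
eef_pos: [603.1, 151.8, 116.4]
tool_rot: [3.14, 0.0, 1.951]
force: [-0.2, -0.5, -1.2]
width: 22.8
gripper_force: 58.8
clock: 36.22
eef_pos: [602.6, 151.8, 258.1]
tool_rot: [3.14, 0.0, 1.951]
force: [0.3, 0.6, 0.2]
width: 42.7
gripper_force: 0.0
clock: 37.13
eef_pos: [580.7, -83.8, 256.6]
tool_rot: [3.141, 0.0, 1.949]
force: [-0.1, 0.9, 0.4]
width: 42.8
gripper_force: 0.0
tree_large top [41.3 57.4] 0.058
tree_large scene [41.7 62.1] 0.559
tree_medium top [41.8 -0.9] 0.027
tree_medium scene [41.  5.] 0.487
tree_small top [ 42.8 -55.9] 0.09
tree_small scene [ 39.8 -54.2] 0.186
jar_a top [-38.3  46.2] 0.079
jar_a scene [-40.5  55.5] 0.517
jar_a top [-41.5 -12. ] 0.142
jar_a scene [-43.2  -1.5] 0.487
jar_a top [-36.2 -70.1] 0.011
jar_a scene [-43.2  -2.2] 0.485
```

View pics/f1.png

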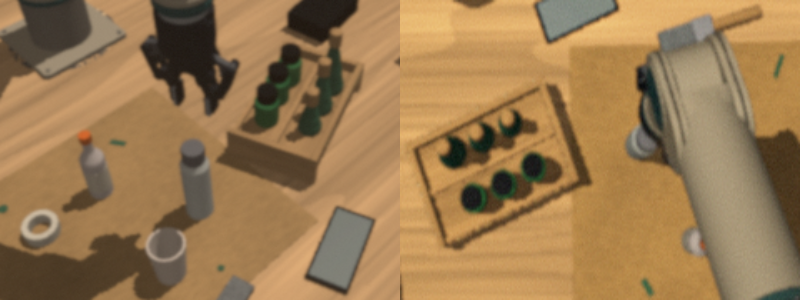

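Both rows are standing: trees in the back lane, tallest to shortest from the left with gaps of about 9 mm, and three jars in the front lane with gaps of about 12 mm. The bystanders in view are where they were, so I'm handing in.

```bash
python3 -c "
from cell import ctrl
print(ctrl.finish_job())"
```

```text
the job is handed in; nothing more can be done
None
```

I handed the job in at about 37 s. The three trees stand in the back lane, tallest on the left, with gaps of about 9 mm, and all three jars stand in one row in the front lane with gaps of about 12 mm.

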